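Hold the spindle ring open at its groove

ROBOT

A 7-joint arm with a two-finger parallel gripper is mounted at the origin on the work surface. World frame = base frame: x ahead of the robot, y to its left, z up, the work surface at z = 0. Lengths are in m, angles in rad, forces in N, time in s.
With the tool pointing down it reaches from about 0.425 to 1.025 m from the base axis. Payload 9.4 kg.
Tool frame: the origin (TCP) lies midway between the tips of the shut fingers; the grasp point (between the pads) lies 19 mm behind it; x points along the fingers, z is the direction in which the jaws open and shut, and the axes are right-handed (so a half turn about x gives the same grasp; the last joint's range is limited). The gripper opens to 85 mm and grips with 20 to 120 N. Pads are 22 mm wide; open, the fingers measure 114 mm over their backs; the gripper's body (76 mm by 85 mm) begins 54 mm behind the grasp point. The pads swing forward as they close: fully open they stand 13 mm farther back than shut.
Start: joints at [1.129, 0.599, -0.003, 1.599, 0.002, 0.943, -0.08], TCP at [0.259, -0.677, 0.231] pointing down, gripper open.
Joint ranges: [-2.57, 2.57], [-0.35, 1.97], [-1.29, 1.29], [0.11, 2.56], [-1.05, 4.19], [0.11, 1.86], [-2.63, 2.63]. Speed limits (rad/s): [2.22, 2.22, 3.01, 3.01, 3.14, 3.14, 3.14].

INTERFACE

Orientations are given as a unit quaternion [x, y, z, w].
In Python, from plant import readout, vision, ctrl gives the robot as it stands. The module is installed in compiled form; this text tells all that it offers.
- The arm moves only by the tool apply_moves, never from a script. Its argument "deltas" is a list of rows, each a list of 3 entries, a list of its own where there are three numbers: the shift along the tool's x, y, z in cm, then the turn, a rotation vector about the tool's x, y, z in degrees, then the opening, from -1 (shut) to 1 (fully open), so that 0 is half open. A call has 1 to 12 rows; each row is the pose to reach, as a shift and turn from the pose commanded when the call began, along the tool's axes at that moment; what a row does not reach only later rows make up. A row lasts 1/8 s, in which the tool goes at most 62.5 mm and 10.7 degrees, less where a joint would pass 70% of its speed; a pose out of reach is approached as far as the arm can. A call with a gripper value outside its range is refused whole. The fingers move at their own pace and stop on an object; "grip_force" is the grip in N (left out, the last holds). Time passes only in rows, so rows that repeat a pose let the fingers close. It gives the time, the measured TCP pose, the force and the opening at its end, in the units of the state.
- readout.get_obs(): the state, without advancing time (a new reading comes with each control period).
- vision.get_image(name): name is "side" or "top"; returns the picture (384x512x3 uint8, red, green, blue); there is no depth.
- vision.camera_model(name): a dict with "intrinsics" (3x3 intrinsics, pixels), "rvec" (rotation vector, rad) and "tvec" (3), from world to camera coordinates, as OpenCV has them. Camera axes: x right, y down, z forward; pixel columns grow to the right and rows downward; lengths in m; the calibration is good to about 2 mm. A picture is of the moment at which its call begins. camera_model takes no time and is no camera call.
- ctrl.job_done(): hands the job in, once; it reports no verdict.
The state is a dict: "time": time; "joint_positions": joint angles; "joint_vel": joint speeds; "joint_torque": joint torques, N m; "ee_pos": TCP position; "orientation": TCP orientation; "wrist_force": force on the tool from outside, world axes, zero at the start; "moment": the same for the moment, N m; "width": opening from 0.0 (shut) to 1.0 (fully open).
Only numpy, scipy, OpenCV 4.12 (cv2) and the standard library are available. Lean on these libraries where they do the work, as an engineer would, in place of code of your own. Each camera call takes 0.05 s, during which the arm holds its last target. There are 200 camera calls.

TASK

The star wheel is back on the spindle of the vial feeder and needs its retaining ring. Pick the bent-nose ring pliers up by the handles, lower their tips into the gap of the larger ring on the mat (the small one belongs elsewhere), squeeze the handles to the stop so that the ring is spread wide and lift it on the pliers; then slide it level down over the spindle to the groove just above the steel washer. Finish while still holding it there, fully spread around the groove and carried by the pliers alone, not leaning on the machine, so that I can check it before it snaps in; handle the ring only with the pliers and leave the other things where they are.

Things in the scene. Friction and masses are not known exactly. Their poses are not given: they have to be found in the camera images.
- pliers_grip (a point): Ring pliers, 175 mm long, lying level on a steel rest, tips down. Point midway between the two handles where they are gripped and balance, at mid-height (45 mm above the bench; handles 14 mm high). x points to the jaws, y across (the handles close along y), z up. Here the handles measure 60 mm over their outsides at ease, 55 mm gives a light grip, at about 29 mm they meet the stop.
- pliers: The pliers, 0.13 kg; origin on the pivot at mid-height, 50 mm ahead (+x) of pliers_grip, same axes. Handles turn about the pivot; squeezing them moves the jaws apart by as much. A return spring pushes each handle out with 12 N at ease, 23 N at the stop. Held level by the handles they hang level.
- limb_left (a joint): Swing of one handle of the pliers about the pivot (the other swings equally): 0 at ease, 0.29 rad at the stop, which is set for the larger ring.
- pliers_tips (a point): Midway between the lower ends of the two bent-down tips of the pliers, 105 mm ahead (+x) of and 37 mm below pliers_grip, same axes. Together the two end pins measure 7 mm across y at ease, 11 mm with the handles at 55 mm, 16 mm at 50 mm. Each pin, 3 mm thick, stands 2.5 mm out below a flat shoulder plate that comes to rest on the ring's lug and keeps the ring level.
- tool_rest: Fixed steel rest under the pliers; origin on the bench 5 mm behind the point under pliers_grip, x along the pliers. Two cross bars carry the pliers 50 mm ahead of and 50 mm behind pliers_grip; between them the handles are free, with 38 mm of room below the handles' mid-height (base plate 6 mm thick).
- ring_relaxed (a point): Larger open retaining ring, plain steel, flat on a 3 mm mat: bore 33.5, outside 43.5, thickness 3 mm, 21 g. Point: bore centre at ease, mid-thickness. The gap is on the -x side, z up. The two end lugs stand 15 mm apart across y; each has a V notch for a plier pin, 21.5 mm from this point along -x, notch bottoms 20 mm apart.
- ring: The larger ring; origin 1.5 mm below ring_relaxed. It springs open when its lugs are pushed apart by the plier pins (about 4 N when fully spread) and then hangs on them: pliers' x along the ring's x, tips down in the gap until the shoulders are on the lugs (pin ends 0.5 mm above the mat), then squeeze.
- ring_bore (a point): Same ring: bore centre when spread to the pliers' stop, 3.5 mm from ring_relaxed towards the gap, mid-thickness, same axes. The bore then measures about 38.5 mm. With the ring spread on the pliers it lies about 122 mm ahead (+x) of pliers_grip and 36 mm below it.
- ring_lug_left (a point): Bottom of the V notch in the ring's lug on its +y side, mid-thickness.
- ring_lug_right (a point): Bottom of the V notch in the ring's lug on its -y side, mid-thickness. The notches are 20 mm apart at ease, about 37 mm when spread to the pliers' stop.
- groove (a point): Centre of the ring groove on the upright steel spindle of the vial feeder, 114.5 mm above the bench, z up. Spindle 36 mm thick, ends 27.5 mm above this point in a 5 mm cone to 27 mm. Groove 5 mm high, 33 mm thick. The steel washer, 58 mm wide, is the groove's lower wall, 2.5 mm below this point; hub 68 mm wide under it, star wheel's top 14.5 mm below this point.
- feeder: Vial feeder: fixed steel box 250 mm square, 70 mm high, with a white 10-pocket star wheel, 176 mm wide, on top; origin on the bench under the spindle. Three vials stand in the wheel on its +x side, 78 mm from the axis, tops 116 mm above the bench.
- small_ring: Smaller open ring, 29 mm outside, on the same mat; not for this spindle, leave it.
- oil_bottle: Amber bottle, 52 mm thick, 110 mm tall; leave it. Origin at its foot.
- beaker: Clear beaker, 72 mm wide, 85 mm tall; leave it. Origin at its foot.
Mind the look-alikes: they are no part of the job. Leave any yellow look-alike of the ring alone.

How it is judged:
On the way, in this order (a step that is already met when the one before it is completed fails the run):
1. the pliers are lifted off their rest by the handles (height (world z) of pliers_grip above 0.055 m and contact force between the fingers and pliers above 3 N), for 0.2 s.
2. the larger ring hangs spread on the pliers, clear of the mat (height (world z) of ring_bore above 0.03 m and distance between ring_lug_left and ring_lug_right above 0.034 m and contact force between pliers and ring above 0.5 N), for 0.2 s.
At the end, for the whole second after the job is handed in: The ring is round the spindle at the groove (bore within 3 mm of the axis and 2 mm of the groove's mid-height, level within 0.12 rad), notches over 34 mm apart on the squeezed pliers (gripped with over 5 N); on the feeder the pliers lean under 1 N, the ring under 1.5 N; all at rest (horizontal distance between ring_bore and groove below 0.003 m and z of ring_bore in the frame of groove between -0.002 and 0.002 m and angle between the z axis of ring and the z axis of feeder, either way round below 0.12 rad and distance between ring_lug_left and ring_lug_right above 0.034 m and contact force between the fingers and pliers above 5 N and contact force between pliers and ring above 0.5 N and contact force between pliers and feeder below 1 N and contact force between ring and feeder below 1.5 N and linear speed of ring below 0.02 m/s); the arm keeps its last pose, push and grip.
It fails at once if the fingers touch the ring (contact force between the fingers and ring above 1 N).
It fails at once if the small ring is shifted (distance of small_ring from where it was at the start of the episode above 0.02 m).
It fails at once if the bottle is shifted (distance of oil_bottle from where it was at the start of the episode above 0.03 m).
It fails at once if the beaker is shifted (distance of beaker from where it was at the start of the episode above 0.03 m).
It also fails if it takes over 58 s, if anything falls off the work surface, if the arm or the gripper's body presses on something with over 40 N, if the wrist force passes 120 N, or if a joint passes its speed limit or range.

## Working session

There is one attempt and no reset: what is moved stays moved. The work goes in short steps, Python scripts to look and compute and a tool call to move; the robot and the scene stay as the last step left them, time stands still between calls to the robot, and variables do not carry over. Pictures are saved under pics/ and viewed, on a budget of 16 in all, crops included, one or two more only if the job needs it, and the job is handed in when it is done.

Besides the shell and the picture viewer there is one more tool, called after ">>>" in YAML: its name, and indented under it one key for each argument. apply_moves: Moves the arm, as the interface text tells. Its arguments: {"type":"object","properties":{"deltas":{"type":"array","items":{"type":"array"}},"grip_force":{"type":"number"}},"required":["deltas"]}

```bash
mkdir -p pics
cat > h.py <<'E'
import numpy as np, cv2
from scipy.spatial.transform import Rotation as R
from plant import readout, vision, ctrl
def cam(n):
    m=vision.camera_model(n); return np.array(m["intrinsics"],float),np.array(m["rvec"],float).reshape(3),np.array(m["tvec"],float).reshape(3)
def proj(n,P):
    K,r,t=cam(n); return cv2.projectPoints(np.atleast_2d(np.array(P,float)),r,t,K,None)[0].reshape(-1,2)
def unproj(n,uv,z):
    K,r,t=cam(n); M=R.from_rotvec(r).as_matrix(); c=-M.T@t
    out=[]
    for u,v in np.atleast_2d(uv):
        d=M.T@np.linalg.solve(K,[u,v,1]); out.append(c+d*(z-c[2])/d[2])
    return np.array(out)
def save(n,f,img=None,crop=None,scale=1):
    im=vision.get_image(n) if img is None else img
    if crop: x0,y0,x1,y1=crop; im=im[y0:y1,x0:x1]
    im=cv2.resize(im,None,fx=scale,fy=scale,interpolation=cv2.INTER_CUBIC)
    cv2.imwrite(f"pics/{f}.png",im[:,:,::-1])
E
python3 - <<'E'
from h import *
np.set_printoptions(precision=4,suppress=True)
a=vision.get_image("top");b=vision.get_image("side")
np.save("top0.npy",a);np.save("side0.npy",b)
save(0,"top0",a,scale=1.5);save(0,"side0",b,scale=1.5)
for n in("top","side"):
    K,r,t=cam(n);M=R.from_rotvec(r).as_matrix();print(n,K.tolist(),"c",-M.T@t);print(M)
o=readout.get_obs();print({k:np.round(v,3) for k,v in o.items()})
E
```

```text
top [[461.9664718516457, 0.0, 250.61237911466154], [0.0, 461.9664718516457, 189.19552324454497], [0.0, 0.0, 1.0]] c [0.4978 0.0899 1.0873]
[[-0.0267 -0.9994  0.0208]
 [-0.9939  0.0244 -0.1078]
 [ 0.1072 -0.0236 -0.994 ]]
side [[410.0989159790457, 0.0, 256.75969975850387], [0.0, 410.0989159790457, 188.69815398471718], [0.0, 0.0, 1.0]] c [0.1081 0.626  0.9477]
[[-0.7444 -0.6677 -0.0044]
 [-0.5004  0.5622 -0.6584]
 [ 0.4421 -0.4879 -0.7526]]
{'time': np.float64(0.1), 'joint_positions': array([ 1.129,  0.6  , -0.003,  1.6  ,  0.002,  0.943, -0.08 ]), 'joint_vel': array([-0.   , -0.002,  0.001, -0.003, -0.   ,  0.   ,  0.001]), 'joint_torque': array([  0.005, -77.8  ,   1.57 , -25.862,   0.013,   0.005,  -0.   ]), 'ee_pos': array([ 0.258, -0.677,  0.23 ]), 'orientation': array([ 0.401,  0.583, -0.401,  0.582]), 'wrist_force': array([ 0.001, -0.139,  0.497]), 'moment': array([-0.025,  0.03 ,  0.011]), 'width': np.float64(0.999)}
```

View pics/top0.png

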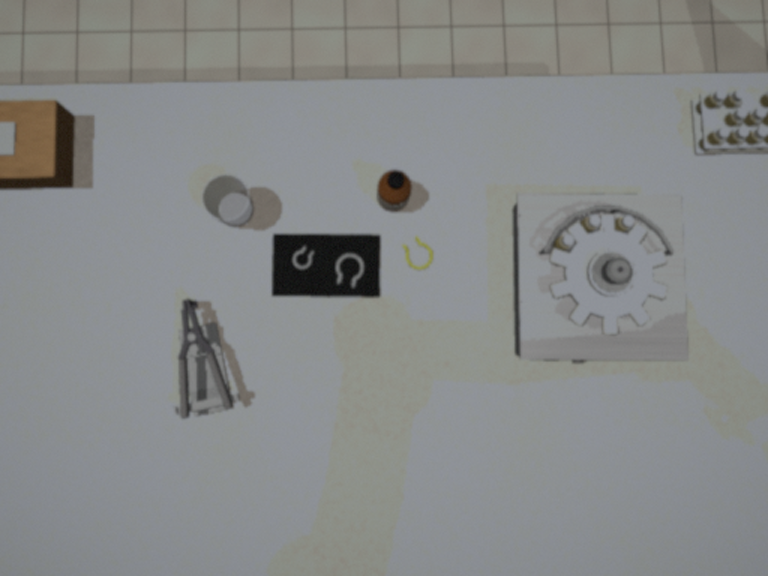

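View pics/side0.png

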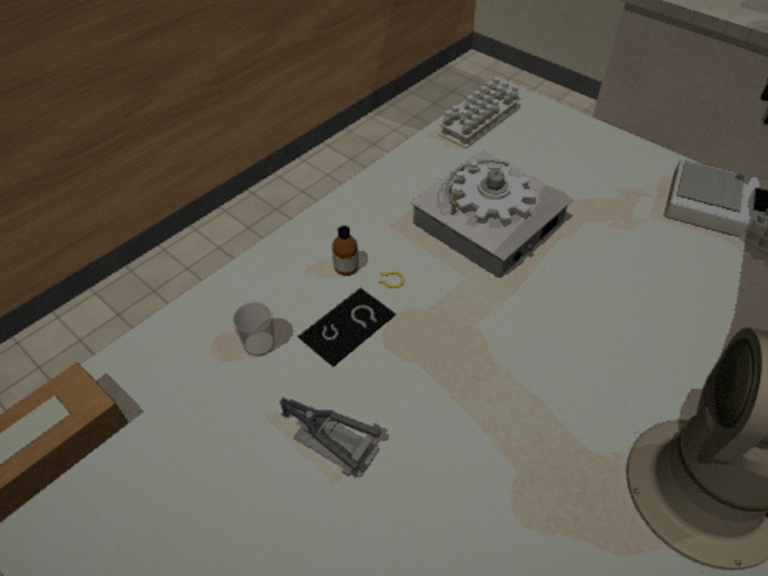

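Top picture (in 1.5x pixels): small ring at (302,258), larger ring at (350,268), yellow look-alike at (418,254), pliers at (200,355) with the jaws up, and spindle at (617,271). The side view agrees. The target is the larger grey ring on the mat, so I'll check it in a close crop.

Run:
```python
from h import *
a=np.load("top0.npy")
save(0,"crop1",a,(105,150,265,285),4.4*1.13)
```

```text
(no output)
```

View pics/crop1.png

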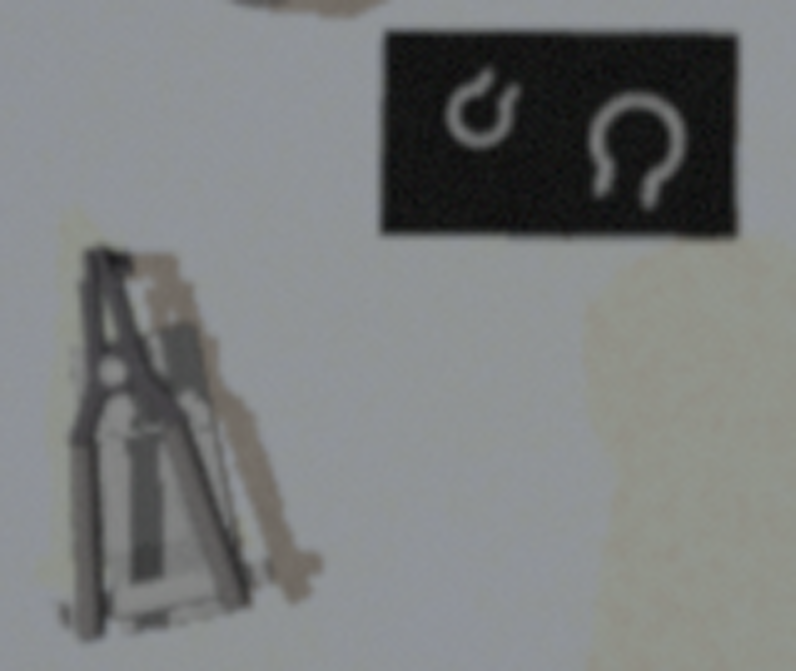

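The crop shows the larger ring at about (638,145) with its gap towards the robot, and the small ring at (480,115). The plier pivot is at (112,370), the handle ends are at (90,632) and (235,600), and the jaw ends are near (95,250). Next I'll fit these numerically.

```bash
cat >> h.py <<'E'
def ringpoly():
    a=np.radians(np.linspace(180-30,-180+30,80)); o=21.75; i=16.75
    out=[(o*np.cos(t),o*np.sin(t)) for t in a]; inn=[(i*np.cos(t),i*np.sin(t)) for t in a[::-1]]
    return np.array(out+[(-25,-12.5),(-25,-7.5)]+inn+[(-25,7.5),(-25,12.5)])/1000
def cover(n,W,shape,off,s=8,sig=.7):
    # polygons W (list of Nx3 world) -> antialiased mask
    m=np.zeros((shape[0]*s,shape[1]*s),np.uint8)
    for w in W:
        p=(proj(n,w)-off+.5)*s-.5
        cv2.fillPoly(m,[np.round(p*16).astype(np.int32)],255,shift=4)
    m=cv2.resize(m.astype(float)/255,(shape[1],shape[0]),interpolation=cv2.INTER_AREA)
    return cv2.GaussianBlur(m,(0,0),sig)
def rigid2(P,x,y,yaw,z):
    c,s=np.cos(yaw),np.sin(yaw); return np.c_[P[:,0]*c-P[:,1]*s+x,P[:,0]*s+P[:,1]*c+y,np.full(len(P),z)]
E
python3 - <<'E'
from h import *
from scipy.optimize import minimize
np.set_printoptions(precision=4,suppress=True)
f=lambda u,v:(105+(u+.5)/4.972-.5,150+(v+.5)/4.972-.5)
c=unproj("top",f(638,145),.0045)[0]
uv=proj("side",[c])[0]; print("ring guess",c,"side px",uv)
def boxof(n):
    p=proj(n,[c+d for d in np.array([[-.036,-.03,0],[-.036,.03,0],[.03,.03,0],[.03,-.03,0]])])
    return np.floor(p.min(0)).astype(int),np.ceil(p.max(0)).astype(int)
imgs={n:cv2.cvtColor(np.load(n+"0.npy"),cv2.COLOR_RGB2GRAY).astype(float) for n in("top","side")}
def cost(p,ns):
    e=0
    for n in ns:
        lo,hi=boxof(n); I=imgs[n][lo[1]:hi[1],lo[0]:hi[0]]
        # mask to mat: dark or ring
        m=cover(n,[rigid2(ringpoly(),p[0],p[1],p[2],.005)],I.shape,lo)
        core=cover(n,[rigid2(np.array([[-.03,-.026],[-.03,.026],[.026,.026],[.026,-.026]]),p[0],p[1],p[2],.003)],I.shape,lo)>.5
        A=np.c_[m[core],np.ones(core.sum())]; y=I[core]
        s,r,_,_=np.linalg.lstsq(A,y,rcond=None); e+=((A@s-y)**2).mean()/y.var()
    return e
for ns in (["top"],["side"],["top","side"]):
    best=min((minimize(cost,[c[0],c[1],y0],args=(ns,),method="Nelder-Mead",options=dict(initial_simplex=[[c[0],c[1],y0],[c[0]+.004,c[1],y0],[c[0],c[1]+.004,y0],[c[0],c[1],y0+.2]],xatol=1e-5,fatol=1e-6)) for y0 in(-.2,.1)),key=lambda r:r.fun)
    print(ns,best.x,best.fun)
P={k:unproj("top",f(*q),.05)[0] for k,q in dict(piv=(112,370),hl=(90,632),hr=(235,600),jaw=(95,250)).items()}
print(P); h=(P["hl"]+P["hr"])/2; d=P["piv"]-h; print("yaw",np.arctan2(d[1],d[0]),np.linalg.norm(d), proj("side",list(P.values())))
print("spindle top",unproj("top",(617/1.5,271/1.5),.142))
o=readout.get_obs(); print(R.from_quat(o["orientation"]).as_matrix())
save(0,"crop2",np.vstack([cv2.resize(np.load("side0.npy")[240:330,175:275],(500,450),interpolation=cv2.INTER_CUBIC)]))
a=np.load("top0.npy")[140:235,350:460];b=np.load("side0.npy")[95:190,270:380]
save(0,"crop3",np.hstack([a,b]),scale=3.6)
E
```

```text
ring guess [0.6404 0.1053 0.0045] side px [241.5735 209.8696]
['top'] [ 0.6423  0.1057 -0.261 ] 0.12775683508493724
['side'] [ 0.6432  0.104  -0.2602] 0.11717008807587587
['top', 'side'] [ 0.6429  0.105  -0.2434] 0.3300607675856488
{'piv': array([0.5384, 0.3425, 0.05  ]), 'hl': array([0.4229, 0.352 , 0.05  ]), 'hr': array([0.435 , 0.2881, 0.05  ]), 'jaw': array([0.5925, 0.3503, 0.05  ])}
yaw 0.20290179021107707 0.11171318124823663 [[204.8601 277.0527]
 [236.259  309.536 ]
 [251.022  287.5388]
 [187.6747 266.1959]]
spindle top [[ 0.6094 -0.267   0.142 ]]
[[-0.0006  0.9342  0.3568]
 [ 0.0013  0.3568 -0.9342]
 [-1.     -0.0001 -0.0014]]
```

View pics/crop3.png

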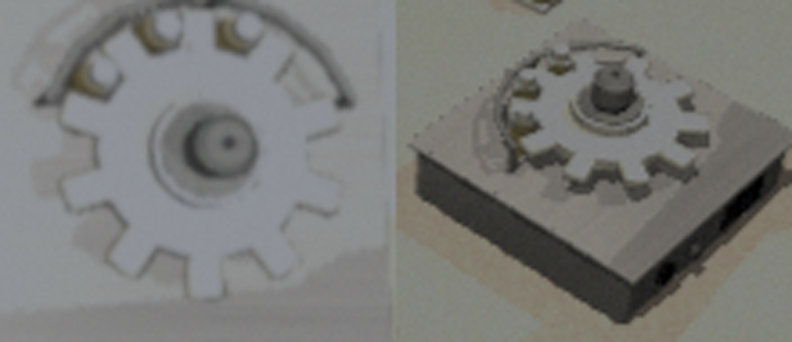

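The spindle's top centre dot is at (229,142) in the left, top-view half and about (613,73) in the right, side-view half. The vials stand on the far side. I'll triangulate it and check the pliers in the side view with the predicted points overlaid.

Run:
```python
from h import *
from scipy.optimize import minimize
np.set_printoptions(precision=4,suppress=True)
t=unproj("top",(350+229.5/3.6-.5,140+142.5/3.6-.5),.142)[0]; s=unproj("side",(270+(613-396+.5)/3.6-.5,95+73.5/3.6-.5),.142)[0]
print("dots",t,s)
imgs={n:cv2.cvtColor(np.load(n+"0.npy"),cv2.COLOR_RGB2GRAY).astype(float) for n in("top","side")}
a=np.linspace(0,2*np.pi,60)
def hull(n,x,y):
    W=np.vstack([np.c_[x+r*np.cos(a),y+r*np.sin(a),0*a+z] for r,z in((.018,.117),(.018,.137),(.0135,.142))])
    return W,cv2.convexHull(proj(n,W).astype(np.float32)).reshape(-1,2)
def cost(p,n):
    lo,hi=(395,160) if n=="top" else (310,100),(430,200) if n=="top" else(350,135)
    I=imgs[n][lo[1]:hi[1],lo[0]:hi[0]]
    s=8;m=np.zeros((I.shape[0]*s,I.shape[1]*s),np.uint8)
    q=(hull(n,*p)[1]-lo+.5)*s-.5; cv2.fillPoly(m,[np.round(q*16).astype(np.int32)],255,shift=4)
    m=cv2.GaussianBlur(cv2.resize(m/255.,(I.shape[1],I.shape[0]),interpolation=cv2.INTER_AREA),(0,0),.7)
    near=cv2.dilate((m>.05).astype(np.uint8),np.ones((5,5)))>0
    # gradient along the silhouette edge
    gx,gy=cv2.Sobel(I,-1,1,0),cv2.Sobel(I,-1,0,1); mx,my=cv2.Sobel(m,-1,1,0),cv2.Sobel(m,-1,0,1)
    return (gx*mx+gy*my).sum()/np.sqrt((mx**2+my**2).sum())/100
for n in imgs:
    r=minimize(cost,t[:2],args=(n,),method="Nelder-Mead",options=dict(initial_simplex=[t[:2],t[:2]+[.005,0],t[:2]+[0,.005]],xatol=1e-5)); print(n,r.x,r.fun)
b=cv2.resize(np.load("side0.npy")[240:330,170:270],(700,630),interpolation=cv2.INTER_CUBIC)
def pl(x,y,yaw,P): 
    c,s_=np.cos(yaw),np.sin(yaw);P=np.array(P)/1000.;return np.c_[x+P[:,0]*c-P[:,1]*s_,y+P[:,0]*s_+P[:,1]*c,P[:,2]]
Q=pl(.5384,.3425,.203,[(0,0,52),(-50,0,45),(-50,30,52),(-50,-30,52),(55,3.5,8),(55,-3.5,8)])
for u,v in proj("side",Q): cv2.circle(b,(int((u-170+.5)*7),int((v-240+.5)*7)),4,(255,0,0),-1)
save(0,"crop4",b)
```

```text
dots [ 0.6126 -0.2712  0.142 ] [ 0.6148 -0.2725  0.142 ]
top [ 0.6118 -0.2716] -13.528306764835534
side [ 0.6099 -0.2683] -13.001351109489416
```

View pics/crop4.png

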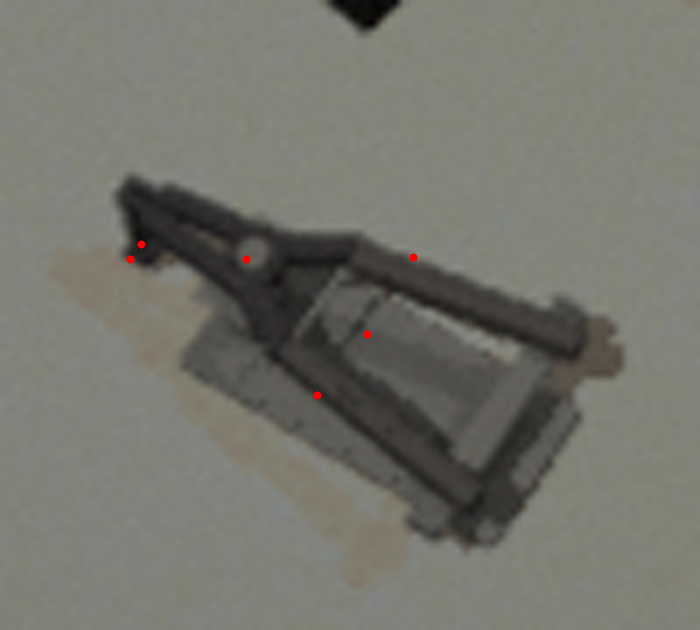

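>>> apply_moves:
  deltas:
    - [[-2,39.6,-36],[0,0,0],1]
    - [[-2,39.6,-36],[0,0,0],1]
    - [[-2,39.6,-36],[0,0,0],1]
    - [[-2,39.6,-36],[0,0,0],1]
    - [[-2,39.6,-36],[0,0,0],1]
    - [[-2,39.6,-36],[0,0,0],1]
    - [[-2,39.6,-36],[0,0,0],1]
    - [[-2,39.6,-36],[0,0,0],1]
    - [[0,57.6,-86],[9.3,0,0],1]
    - [[0,57.6,-86],[9.3,0,0],1]
    - [[0,57.6,-86],[9.3,0,0],1]
    - [[0,57.6,-86],[9.3,0,0],1]
  grip_force: 30

```text
time: 1.6
ee_pos: [0.4864, 0.0204, 0.2416]
orientation: [0.447, 0.548, -0.447, 0.548]
wrist_force: [1.2, -0.2, 1.4]
width: 1.005
```

>>> apply_moves:
  deltas:
    - [[8,6.3,-29.5],[0,0,0],1]
    - [[8,6.3,-29.5],[0,0,0],1]
    - [[8,6.3,-29.5],[0,0,0],1]
    - [[8,6.3,-29.5],[0,0,0],1]
    - [[8,6.3,-29.5],[0,0,0],1]
    - [[8,6.3,-29.5],[0,0,0],1]
    - [[8,6.3,-29.5],[0,0,0],1]
    - [[8,6.3,-29.5],[0,0,0],1]

```text
time: 2.6
ee_pos: [0.4895, 0.3183, 0.1619]
orientation: [0.447, 0.547, -0.448, 0.548]
wrist_force: [0.4, -0.5, 0.7]
width: 1.0
```

```bash
cat >> h.py <<'E'
def tool():
    o=readout.get_obs(); return np.array(o["ee_pos"]),R.from_quat(o["orientation"]),o
def go(target,yaw=None):
    # print local cm shift, and turn about tool x that brings tool y to heading yaw
    p,q,o=tool(); l=q.inv().apply(np.array(target)-p)*100; y=q.apply([0,1,0]); x=q.apply([1,0,0])
    print("t",o["time"],"p",p,"shift cm",l.round(2),"heading",np.arctan2(y[1],y[0]).round(4),"x",x.round(4))
    if yaw is not None: print("turn x deg",np.degrees(np.arctan2(y[1],y[0])-yaw))
E
python3 - <<'E'
from h import *
go([.4894,.3324,.12],.203)
im=vision.get_image("side"); im2=vision.get_image("top")
save(0,"v5",np.hstack([im[200:350,150:320],im2[150:300,90:260]]),scale=2.35)
E
```

```text
t 2.6 p [0.4894834  0.31831567 0.1619339 ] shift cm [ 4.19  0.27 -1.38] heading 0.2004 x [ 2.e-04 -7.e-04 -1.e+00]
turn x deg -0.15172102897576464
```

View pics/v5.png

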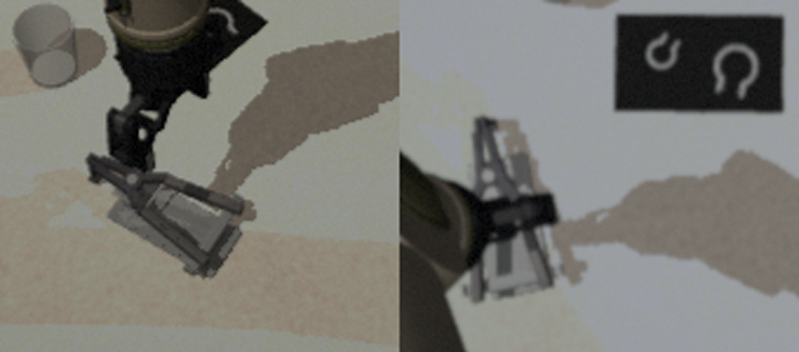

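The gripper is above the handles, which lie below it and aligned with it; the view is clear. Going down.

>>> apply_moves:
  deltas:
    - [[4,0.27,-1.4],[0,0,0],1]
    - [[4,0.27,-1.4],[0,0,0],1]
    - [[8,0.27,-1.4],[0,0,0],1]
    - [[11,0.27,-1.4],[0,0,0],1]
    - [[13,0.27,-1.4],[0,0,0],1]
    - [[14,0.27,-1.4],[0,0,0],1]
    - [[14,0.27,-1.4],[0,0,0],1]
    - [[14,0.27,-1.4],[0,0,0],1]

```text
time: 3.7
ee_pos: [0.4895, 0.3344, 0.0227]
orientation: [0.447, 0.548, -0.447, 0.548]
wrist_force: [-0.1, 0.3, 0.2]
width: 1.001
```

Run:
```python
from h import *
go([.4894,.3324,.022],.203); print(tool()[2]["wrist_force"])
```

```text
t 3.7 p [0.48946485 0.33442249 0.02274446] shift cm [ 0.07 -0.05  0.2 ] heading 0.2022 x [ 1.1e-03  7.0e-04 -1.0e+00]
turn x deg -0.048087837393914694
[-0.07208014  0.34229416  0.1519334 ]
```

>>> apply_moves:
  deltas:
    - [[0,0,0.1],[0,0,0],0.5]
    - [[0,0,0.1],[0,0,0],0.4]
    - [[0,0,0.1],[0,0,0],0.32]
    - [[0,0,0.1],[0,0,0],0.29]
    - [[0,0,0.1],[0,0,0],0.27]
    - [[0,0,0.1],[0,0,0],0.27]
    - [[0,0,0.1],[0,0,0],0.27]
  grip_force: 40

```text
time: 4.58
ee_pos: [0.4888, 0.3334, 0.0234]
orientation: [0.447, 0.548, -0.447, 0.548]
wrist_force: [-3.1, -2.7, 19.1]
width: 0.636
```

>>> apply_moves:
  deltas:
    - [[-0.3,0,0.1],[0,0,0],0.27]
    - [[-1,0,0.1],[0,0,0],0.27]
    - [[-2,0,0.1],[0,0,0],0.27]
    - [[-4,0,0.1],[0,0,0],0.27]
    - [[-6,0,0.1],[0,0,0],0.27]
    - [[-6,0,0.1],[0,0,0],0.27]
    - [[-6,0,0.1],[0,0,0],0.27]

```text
time: 5.45
ee_pos: [0.4892, 0.3323, 0.0814]
orientation: [0.447, 0.548, -0.447, 0.548]
wrist_force: [-0.0, -0.4, -0.9]
width: 0.633
```

Run:
```python
from h import *
go([.4894,.3324,.022],.203); print(tool()[2]["wrist_force"],tool()[2]["width"])
im=vision.get_image("side"); im2=vision.get_image("top")
np.save("s1.npy",im);np.save("t1.npy",im2)
save(0,"v6",np.hstack([im[220:330,150:270],im2[170:280,90:210]]),scale=3.3)
```

```text
t 5.45 p [0.48916028 0.33226068 0.08135969] shift cm [ 5.94  0.03 -0.01] heading 0.2025 x [-2.e-04 -1.e-04 -1.e+00]
turn x deg -0.030507245565656402
[-0.00951511 -0.39183199 -0.94010449] 0.6331062787156225
```

View pics/v6.png

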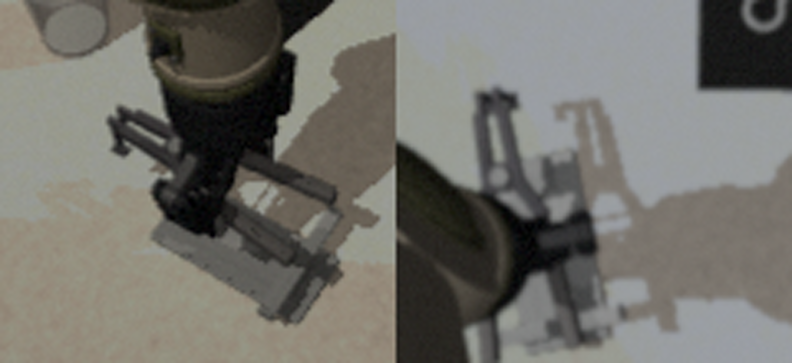

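Pliers are off the rest and level. Pivot at (497,177) in the right half and (175,145) in the left half, jaws near (497,95). Now I'll work out pivot and heading relative to the tool.

```bash
cat >> h.py <<'E'
def tri(uvt,uvs):
    A=[]
    for n,uv in(("top",uvt),("side",uvs)):
        K,r,t=cam(n); P=K@np.c_[R.from_rotvec(r).as_matrix(),t]; A+= [P,]
    X=cv2.triangulatePoints(A[0],A[1],np.array(uvt,float).reshape(2,1),np.array(uvs,float).reshape(2,1)).ravel(); X=X[:3]/X[3]
    return X, np.linalg.norm(proj("top",X)-uvt), np.linalg.norm(proj("side",X)-uvs)
E
python3 - <<'E'
from h import *
np.set_printoptions(precision=4,suppress=True)
a0=(105+112.5/4.972-.5,150+370.5/4.972-.5);b0=(170+253.5/7-.5,240+253.5/7-.5)
a1=(90+101.5/3.3-.5,170+177.5/3.3-.5); b1=(150+175.5/3.3-.5,220+145.5/3.3-.5)
print(tri(a0,b0),tri(a1,b1))
print("top-only at .112",unproj("top",a1,.112), "before at .054",unproj("top",a0,.054))
print("jaw",unproj("top",(90+(497-396)/3.3-.5,170+95.5/3.3-.5),.107))
e=lambda im,c:cv2.cvtColor(np.load(im),cv2.COLOR_RGB2GRAY)
E
```

```text
(array([0.5376, 0.3408, 0.0554]), np.float64(0.30287873282733974), np.float64(0.35013390223846225)) (array([0.5378, 0.3416, 0.1127]), np.float64(0.01608019077303358), np.float64(0.018344222062789142))
top-only at .112 [[0.5378 0.3418 0.112 ]] before at .054 [[0.5382 0.3416 0.054 ]]
jaw [[0.5906 0.3435 0.107 ]]
```

>>> apply_moves:
  deltas:
    - [[0,-0.3,5],[7,0,0],0.29]
    - [[0,-0.5,10],[14,0,0],0.29]
    - [[0,-0.7,15],[20,0,0],0.29]
    - [[0,-0.85,18.5],[25,0,0],0.29]
    - [[0,-0.85,19.7],[26.5,0,0],0.29]
    - [[1,-0.85,19.7],[26.5,0,0],0.29]
    - [[2.5,-0.85,19.7],[26.5,0,0],0.29]
    - [[3.4,-0.85,19.7],[26.5,0,0],0.29]
    - [[3.4,-0.85,19.7],[26.5,0,0],0.29]
    - [[3.4,-0.85,19.7],[26.5,0,0],0.29]

```text
time: 6.8
ee_pos: [0.5205, 0.1381, 0.0476]
orientation: [-0.56, -0.431, 0.561, -0.431]
wrist_force: [-0.3, -1.0, -1.2]
width: 0.646
```

Run:
```python
from h import *
np.set_printoptions(precision=4,suppress=True)
go([.5205,.1375,.044],-.26); p,q,o=tool(); print(o["wrist_force"],o["width"])
T=lambda P:p+q.apply(np.array(P))  # tool coords
# pliers frame in tool: x_pl=tool y, y_pl=-tool z, z_pl=-tool x ; grip at tool x=-.0216
pl=lambda x,y,z:T([-.0216-z,x,-y])
im=vision.get_image("side"); im2=vision.get_image("top")
np.save("s2.npy",im);np.save("t2.npy",im2)
pts=[pl(.105,.004,-.037),pl(.105,-.004,-.037),pl(.05,0,.010)]
c0=np.r_[.6428,.105,.0045];c,s=np.cos(-.26),np.sin(-.26)
pts+=[c0+[-.0215*c-y*s*1,-.0215*s+y*c,0] for y in(.010,-.010)]
out=[]
for n,I,(x0,y0) in(("side",im,(200,180)),("top",im2,(185,140))):
    b=cv2.resize(I[y0:y0+75,x0:x0+75],None,fx=5.3,fy=5.3,interpolation=cv2.INTER_CUBIC)
    for k,(u,v) in enumerate(proj(n,pts)): cv2.circle(b,(int((u-x0+.5)*5.3),int((v-y0+.5)*5.3)),2,(255,0,0) if k<3 else(0,255,0),-1)
    out.append(b)
save(0,"v7",np.hstack(out))
```

```text
t 6.8 p [0.5205 0.1381 0.0476] shift cm [0.36 0.01 0.06] heading -0.2593 x [-0.0002 -0.     -1.    ]
turn x deg 0.04060971234369641
[-0.3299 -1.0478 -1.1806] 0.6462606294613794
```

View pics/v7.png

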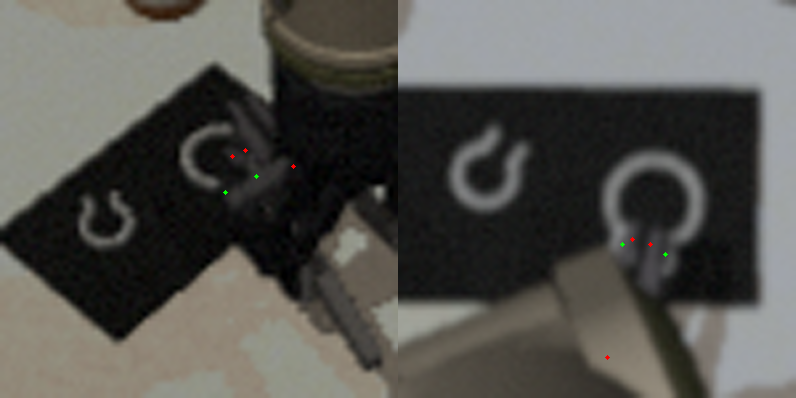

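The ring is undisturbed and the jaws stand over its gap, with pins predicted at about (640,242) in the right half. It's too dark to judge, so I'll brighten a closer crop of the same pictures.

Run:
```python
from h import *
p,q,o=tool(); T=lambda P:p+q.apply(np.array(P)); pl=lambda x,y,z:T([-.0216-z,x,-y])
out=[]
pts=[pl(.105,.0055,-.037),pl(.105,-.0055,-.037),pl(.105,.0055,0.0),pl(.105,-.0055,0.0)]
for n,f,(x0,y0) in(("side","s2",(225,195)),("top","t2",(215,165))):
    I=np.load(f+".npy")[y0:y0+36,x0:x0+36]
    b=cv2.resize(np.clip(255*(I/200.)**.5,0,255).astype(np.uint8),None,fx=11,fy=11,interpolation=cv2.INTER_CUBIC)
    for k,(u,v) in enumerate(proj(n,pts)): cv2.circle(b,(int((u-x0+.5)*11),int((v-y0+.5)*11)),2,(255,0,0) if k<2 else(0,255,0),-1)
    out.append(b)
save(0,"v8",np.hstack(out))
```

```text
(no output)
```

View pics/v8.png

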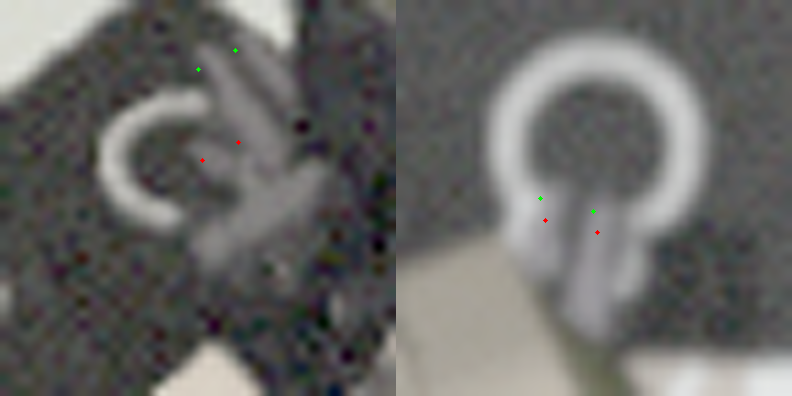

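The jaws match the model to within about 1 mm in both views, and the pins are midway over the gap. Lowering while watching the force.

>>> apply_moves:
  deltas:
    - [[1.2,0,0.05],[0,0,0],0.29]
    - [[2,0,0.05],[0,0,0],0.29]
    - [[2.4,0,0.05],[0,0,0],0.29]
    - [[2.4,0,0.05],[0,0,0],0.29]
    - [[2.4,0,0.05],[0,0,0],0.29]

```text
time: 7.52
ee_pos: [0.5205, 0.1372, 0.0237]
orientation: [-0.561, -0.431, 0.561, -0.431]
wrist_force: [0.5, 0.2, -0.6]
width: 0.646
```

>>> apply_moves:
  deltas:
    - [[0.1,0,0],[0,0,0],0.29]
    - [[0.2,0,0],[0,0,0],0.29]
    - [[0.2,0,0],[0,0,0],0.29]

```text
time: 7.9
ee_pos: [0.5205, 0.1372, 0.0217]
orientation: [-0.561, -0.431, 0.561, -0.431]
wrist_force: [0.6, 0.3, -1.5]
width: 0.644
```

>>> apply_moves:
  deltas:
    - [[0.1,0,0],[0,0,0],0.29]
    - [[0.15,0,0],[0,0,0],0.29]
    - [[0.15,0,0],[0,0,0],0.29]

```text
time: 8.28
ee_pos: [0.5204, 0.1372, 0.0201]
orientation: [-0.561, -0.431, 0.561, -0.431]
wrist_force: [0.6, 1.1, -0.5]
width: 0.646
```

>>> apply_moves:
  deltas:
    - [[0.08,0,0],[0,0,0],0.29]
    - [[0.08,0,0],[0,0,0],0.29]
    - [[0.08,0,0],[0,0,0],0.29]

```text
time: 8.65
ee_pos: [0.5205, 0.1372, 0.0193]
orientation: [-0.561, -0.431, 0.561, -0.431]
wrist_force: [-0.4, -0.8, -1.2]
width: 0.643
```

>>> apply_moves:
  deltas:
    - [[0.07,0,0],[0,0,0],0.29]
    - [[0.07,0,0],[0,0,0],0.29]
    - [[0.07,0,0],[0,0,0],0.29]

```text
time: 9.02
ee_pos: [0.5205, 0.1372, 0.0186]
orientation: [0.561, 0.431, -0.561, 0.431]
wrist_force: [-0.4, 0.4, -2.3]
width: 0.647
```

>>> apply_moves:
  deltas:
    - [[0.07,0,0],[0,0,0],0.29]
    - [[0.07,0,0],[0,0,0],0.29]
    - [[0.07,0,0],[0,0,0],0.29]

```text
time: 9.4
ee_pos: [0.5205, 0.1372, 0.0179]
orientation: [-0.561, -0.431, 0.561, -0.431]
wrist_force: [0.3, -0.2, -0.6]
width: 0.647
```

>>> apply_moves:
  deltas:
    - [[0.07,0,0],[0,0,0],0.29]
    - [[0.07,0,0],[0,0,0],0.29]
    - [[0.07,0,0],[0,0,0],0.29]

```text
time: 9.78
ee_pos: [0.5204, 0.1372, 0.0172]
orientation: [-0.561, -0.431, 0.561, -0.431]
wrist_force: [0.3, 0.1, 0.3]
width: 0.641
```

>>> apply_moves:
  deltas:
    - [[0.06,0,0],[0,0,0],0.29]
    - [[0.06,0,0],[0,0,0],0.29]
    - [[0.06,0,0],[0,0,0],0.29]

```text
time: 10.15
ee_pos: [0.5204, 0.1372, 0.0166]
orientation: [-0.561, -0.431, 0.561, -0.431]
wrist_force: [0.2, 0.1, -1.8]
width: 0.645
```

Run:
```python
from h import *
p,q,o=tool(); print(o["wrist_force"],o["moment"],p)
T=lambda P:p+q.apply(np.array(P)); pl=lambda x,y,z:T([-.0216-z,x,-y])
out=[]
for n,(x0,y0) in(("side",(220,185)),("top",(212,160))):
    I=vision.get_image(n); np.save(n+"3.npy",I); I=I[y0:y0+44,x0:x0+44]
    b=cv2.resize(np.clip(255*(I/200.)**.5,0,255).astype(np.uint8),None,fx=9,fy=9,interpolation=cv2.INTER_CUBIC)
    out.append(b)
save(0,"v9",np.hstack(out))
print(readout.get_obs()["wrist_force"])
```

```text
[ 0.16644664  0.06634041 -1.76809372] [-0.01651957  0.04527898 -0.01198973] [0.52043953 0.13721746 0.01663469]
[-1.31994476  0.23166624 -0.68042963]
```

View pics/v9.png

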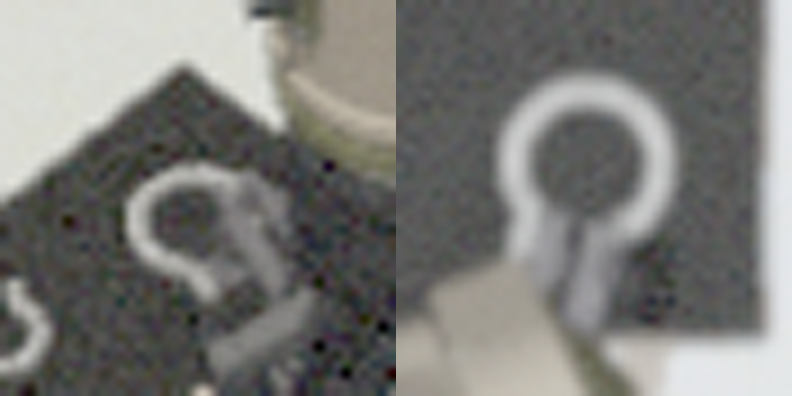

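>>> apply_moves:
  deltas:
    - [[0.06,0,0],[0,0,0],0.29]
    - [[0.06,0,0],[0,0,0],0.29]
    - [[0.06,0,0],[0,0,0],0.29]

```text
time: 10.62
ee_pos: [0.5204, 0.1372, 0.016]
orientation: [-0.561, -0.431, 0.561, -0.431]
wrist_force: [-0.0, -0.1, -0.1]
width: 0.645
```

>>> apply_moves:
  deltas:
    - [[0.06,0,0],[0,0,0],0.29]
    - [[0.06,0,0],[0,0,0],0.29]
    - [[0.06,0,0],[0,0,0],0.29]

```text
time: 11.0
ee_pos: [0.5204, 0.1372, 0.0154]
orientation: [-0.561, -0.431, 0.561, -0.431]
wrist_force: [-0.2, 0.7, -1.4]
width: 0.645
```

Run:
```python
from h import *
p,q,o=tool(); print(o["wrist_force"],o["moment"],p)
```

```text
[-0.20141297  0.66838123 -1.4224566 ] [ 0.01998636  0.07394242 -0.00060376] [0.52043311 0.13720594 0.01542024]
```

Run:
```python
from h import *
np.set_printoptions(precision=3,suppress=True)
p,q,o=tool()
g=lambda a:cv2.resize(cv2.GaussianBlur(cv2.cvtColor(a,cv2.COLOR_RGB2GRAY).astype(np.float32),(0,0),.7),None,fx=8,fy=8,interpolation=cv2.INTER_CUBIC)
I4=vision.get_image("side"); np.save("side4.npy",I4)
P2=np.r_[.5205,.1381,.0476]
def match(A,B,u,v,w,h,d):
    t=g(A)[v*8:(v+h)*8,u*8:(u+w)*8]; s=g(B)[(v-2)*8:(v+h+d)*8,(u-d)*8:(u+w+d)*8]
    r=cv2.matchTemplate(s,t,cv2.TM_CCOEFF_NORMED); _,m,_,l=cv2.minMaxLoc(r); return l[0]/8-d,l[1]/8-2,m
s2=np.load("s2.npy");s3=np.load("side3.npy")
tip=P2+q.apply([-.0216,.1,0]);fin=P2+q.apply([0,0,0])
for nm,A,pA,B,pB in(("2-3",s2,.0476,s3,.0166),("3-4",s3,.0166,I4,.0154),("2-4",s2,.0476,I4,.0154)):
    dz=np.r_[-.00015,-.0009 if A is s2 else 0,pB-pA]
    a=P2+[0,0,pA-.0476]
    print(nm,"expected jaw",(proj("side",a+q.apply([-.0216,.1,0])+dz)-proj("side",a+q.apply([-.0216,.1,0])))[0])
    off=0 if A is s2 else 9
    for (u,v,w,h) in((243,198+off,10,11),(244,199+off,8,8),(247,200+off,8,9)): print("  jaw",match(A,B,u,v,w,h,13))
```

```text
2-3 expected jaw [0.537 6.803]
  jaw (0.5, -0.25, 0.6755865216255188)
  jaw (-11.125, 5.75, 0.6186285018920898)
  jaw (0.5, 6.25, 0.9607471227645874)
3-4 expected jaw [0.049 0.292]
  jaw (0.0, 0.0, 0.9886308908462524)
  jaw (0.0, 0.0, 0.9833908081054688)
  jaw (0.0, 0.25, 0.9930548667907715)
2-4 expected jaw [0.547 7.067]
  jaw (0.5, -0.25, 0.6698273420333862)
  jaw (-11.125, 5.75, 0.6149671673774719)
  jaw (0.375, 6.125, 0.9641754031181335)
```

The jaw has stayed about 4 mm higher than the tool descent implies. So the shoulders landed at about TCP z 0.019, as expected, and the pliers have since pitched nose-up by about 0.037 rad in the light grip. I'll rotate the tool about the tips to level them again, then squeeze in steps.

>>> apply_moves:
  deltas:
    - [[-0.19,0.03,0],[0,0,-1.05],0.29]
    - [[-0.36,0.06,0],[0,0,-2.1],0.29]
    - [[-0.36,0.06,0],[0,0,-2.1],0.29]

```text
time: 11.42
ee_pos: [0.5217, 0.1368, 0.0192]
orientation: [-0.553, -0.441, 0.568, -0.42]
wrist_force: [0.5, 0.7, -1.0]
width: 0.647
```

>>> apply_moves:
  deltas:
    - [[-0.06,0,0],[0,0,0],0.15]
    - [[-0.06,0,0],[0,0,0],0.15]
    - [[-0.14,0,0],[0,0,0],0.0]
    - [[-0.14,0,0],[0,0,0],0.0]
    - [[-0.14,0,0],[0,0,0],0.0]
  grip_force: 70

```text
time: 12.05
ee_pos: [0.5209, 0.137, 0.0204]
orientation: [-0.552, -0.441, 0.569, -0.421]
wrist_force: [-0.2, -0.4, 0.1]
width: 0.502
```

Run:
```python
from h import *
p,q,o=tool(); print(o["wrist_force"],o["moment"],p,o["width"])
```

```text
[-0.23566535 -0.36055993  0.11241308] [0.01946461 0.07470726 0.03039812] [0.52085241 0.13704561 0.02041754] 0.5020935294858115
```

>>> apply_moves:
  deltas:
    - [[-0.06,0,0],[0,0,0],-0.15]
    - [[-0.06,0,0],[0,0,0],-0.15]
    - [[-0.12,0,0],[0,0,0],-0.3]
    - [[-0.12,0,0],[0,0,0],-0.5]
    - [[-0.12,0,0],[0,0,0],-0.5]
    - [[-0.12,0,0],[0,0,0],-0.5]
    - [[-0.12,0,0],[0,0,0],-0.5]

```text
time: 12.92
ee_pos: [0.5211, 0.137, 0.0216]
orientation: [-0.553, -0.441, 0.568, -0.421]
wrist_force: [-0.2, 0.5, -0.8]
width: 0.318
```

Run:
```python
from h import *
p,q,o=tool(); print(o["wrist_force"],o["moment"],p,o["width"])
out=[]
for n,(x0,y0) in(("side",(220,185)),("top",(212,160))):
    I=vision.get_image(n); np.save(n+"5.npy",I); I=I[y0:y0+44,x0:x0+44]
    out.append(cv2.resize(np.clip(255*(I/200.)**.5,0,255).astype(np.uint8),None,fx=9,fy=9,interpolation=cv2.INTER_CUBIC))
save(0,"v10",np.hstack(out))
```

```text
[-0.17656301  0.5203535  -0.84165545] [ 0.05102404 -0.01909888  0.01050215] [0.52111916 0.1370419  0.02162352] 0.3177933984063823
```

View pics/v10.png

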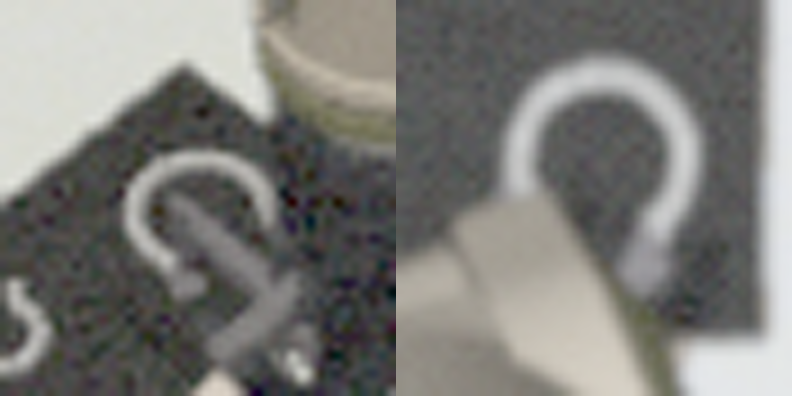

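The ring is spread wide: its bore is visibly bigger, the tip plates sit on the lugs at (185,280) and (645,265), and the gripper is at the stop. Lifting gently.

>>> apply_moves:
  deltas:
    - [[-0.2,0,0],[0,0,0],-0.5]
    - [[-0.5,0,0],[0,0,0],-0.5]
    - [[-1,0,0],[0,0,0],-0.5]
    - [[-2,0,0],[0,0,0],-0.5]
    - [[-3.5,0,0],[0,0,0],-0.5]
    - [[-5,0,0],[0,0,0],-0.5]
    - [[-6,0,0],[0,0,0],-0.5]
    - [[-6,0,0],[0,0,0],-0.5]
    - [[-6,0,0],[0,0,0],-0.5]

```text
time: 14.15
ee_pos: [0.523, 0.1364, 0.0814]
orientation: [-0.552, -0.441, 0.569, -0.421]
wrist_force: [-0.3, -0.6, -1.7]
width: 0.315
```

Run:
```python
from h import *
p,q,o=tool(); print(o["wrist_force"],o["moment"],p,o["width"],q.as_matrix().round(4).tolist())
out=[]
for n,(x0,y0) in(("side",(205,160)),("top",(212,150))):
    I=vision.get_image(n); np.save(n+"6.npy",I); I=I[y0:y0+66,x0:x0+66]
    out.append(cv2.resize(np.clip(255*(I/200.)**.5,0,255).astype(np.uint8),None,fx=6,fy=6,interpolation=cv2.INTER_CUBIC))
save(0,"v11",np.hstack(out))
```

```text
[-0.26193239 -0.61851604 -1.66458489] [0.00868278 0.00352066 0.03802914] [0.52304392 0.13644973 0.08144388] 0.31541803178841965 [[-0.0358, 0.9657, -0.257], [0.0093, -0.2569, -0.9664], [-0.9993, -0.037, 0.0002]]
```

View pics/v11.png

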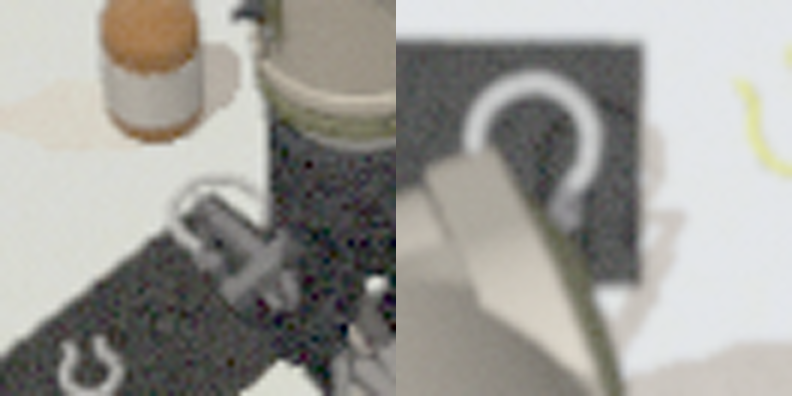

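The ring hangs spread on the pliers, with its arc clear over the mat at (535,135) right and (220,205) left. Carrying it high to a hover over the spindle.

>>> apply_moves:
  deltas:
    - [[-2,0.2,1],[0,0,0],-0.5]
    - [[-5,0.6,3.5],[0,0,0],-0.5]
    - [[-8,1.4,8],[0,0,0],-0.5]
    - [[-10.5,2.2,13],[0,0,0],-0.5]
    - [[-12,3,18],[0,0,0],-0.5]
    - [[-12,3.9,23],[0,0,0],-0.5]
    - [[-12,4.8,28],[0,0,0],-0.5]
    - [[-12,5.6,32.5],[0,0,0],-0.5]
    - [[-12,6.1,35.5],[0,0,0],-0.5]
    - [[-12,6.3,37],[0,0,0],-0.5]
    - [[-12,6.3,37],[0,0,0],-0.5]
    - [[-12,6.3,37],[0,0,0],-0.5]

```text
time: 15.75
ee_pos: [0.4935, -0.2368, 0.199]
orientation: [-0.552, -0.442, 0.568, -0.421]
wrist_force: [0.0, 0.3, -1.5]
width: 0.314
```

Run:
```python
from h import *
np.set_printoptions(precision=4,suppress=True)
p,q,o=tool(); print(o["wrist_force"],p,o["width"],o["time"],q.as_matrix().round(4).tolist(),o["joint_positions"])
bc=p+q.apply([-.018,0,0])+q.apply([0,1,0])*[1,1,0]*.122+[0,0,-.036]; print("bore est",bc)
out=[]
for n in("side","top"):
    I=vision.get_image(n); np.save(n+"7.npy",I); u,v=proj(n,bc)[0]; x0,y0=int(u)-30,int(v)-28; print(n,x0,y0)
    I=I[y0:y0+64,x0:x0+60]
    out.append(cv2.resize(np.clip(255*(I/220.)**.6,0,255).astype(np.uint8),None,fx=6.6,fy=6.6,interpolation=cv2.INTER_CUBIC))
save(0,"v12",np.hstack(out))
```

```text
[ 0.0466  0.2934 -1.4943] [ 0.4935 -0.2368  0.199 ] 0.31363488699521064 15.75 [[-0.0358, 0.9662, -0.2554], [0.0103, -0.2552, -0.9668], [-0.9993, -0.0372, -0.0008]] [ 0.3558  0.4426 -0.0189  2.0142  0.0156  0.7221 -1.5023]
bore est [ 0.612  -0.2681  0.181 ]
side 301 77
top 388 148
```

View pics/v12.png

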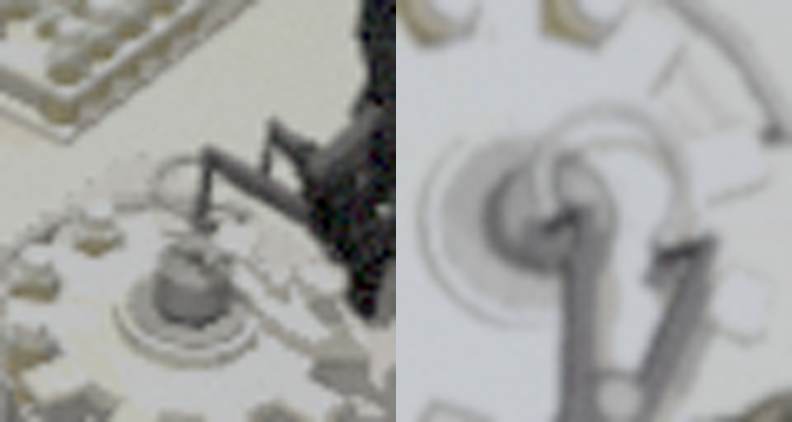

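The top view shows the ring arc around (614,187), carried on both tips (565,220)/(685,245), just right of the spindle top at about (560,190). The side view shows the same, with the ring standing above the spindle. Now fitting both circles numerically in each camera.

```bash
cat >> h.py <<'E'
from scipy.ndimage import map_coordinates
from scipy.optimize import minimize
def gmag(I):
    g=cv2.GaussianBlur(I.astype(np.float32),(0,0),.6); return np.hypot(cv2.Sobel(g,-1,1,0),cv2.Sobel(g,-1,0,1))
def edge(G,n,c,r,a,nrm=None):
    e1=np.array([1,0,0.]);e2=np.array([0,1,0.])
    W=np.array(c)+r*(np.cos(a)[:,None]*e1+np.sin(a)[:,None]*e2); uv=proj(n,W)
    return map_coordinates(G,[uv[:,1],uv[:,0]],order=1,mode="nearest").mean()
def gridmax(f,ranges):
    import itertools; return max(((f(*v),)+v for v in itertools.product(*ranges)))
E
python3 - <<'E'
from h import *
np.set_printoptions(precision=4,suppress=True)
gray=lambda f:cv2.cvtColor(np.load(f),cv2.COLOR_RGB2GRAY).astype(np.float32)
full=np.linspace(0,2*np.pi,90)[:-1]
xs=np.arange(.604,.620,.0005);ys=np.arange(-.280,-.262,.0005)
for n in("top","side"):
    G=gmag(gray(n+"0.npy"))
    for nm,cs in dict(top27=[(.0135,.142)],sh36=[(.018,.137)],washer=[(.029,.112)],wheel=[(.034,.112)],all=[(.0135,.142),(.018,.137),(.029,.112)]).items():
        print(n,nm,np.array(gridmax(lambda x,y:sum(edge(G,n,(x,y,z),r,full) for r,z in cs),(xs,ys))))
yaw=-.258
a=yaw+np.radians(np.linspace(-95,95,60))
for n in("top","side"):
    D=gray(n+"7.npy")-gray(n+"0.npy"); G=gmag(D)
    for z in(.177,.180,.183,.186):
        print(n,"ring z",z,np.array(gridmax(lambda x,y:edge(G,n,(x,y,z),.0195,a)+edge(G,n,(x,y,z),.0243,a),(np.arange(.60,.626,.0005),np.arange(-.285,-.255,.0005)))))
E
```

```text
top top27 [82.5518  0.604  -0.262 ]
top sh36 [95.3382  0.6105 -0.2725]Traceback (most recent call last):
  File "<stdin>", line 9, in <module>
  File "h.py", line 55, in gridmax
    import itertools; return max(((f(*v),)+v for v in itertools.product(*ranges)))
                             ~~~^^^^^^^^^^^^^^^^^^^^^^^^^^^^^^^^^^^^^^^^^^^^^^^^^^
  File "h.py", line 55, in <genexpr>
    import itertools; return max(((f(*v),)+v for v in itertools.product(*ranges)))
                                   ~^^^^
  File "<stdin>", line 9, in <lambda>
  File "<stdin>", line 9, in <genexpr>
  File "h.py", line 52, in edge
    W=np.array(c)+r*(np.cos(a)[:,None]*e1+np.sin(a)[:,None]*e2); uv=proj(n,W)
                                                                    ~~~~^^^^^
  File "h.py", line 7, in proj
    K,r,t=cam(n); return cv2.projectPoints(np.atleast_2d(np.array(P,float)),r,t,K,None)[0].reshape(-1,2)
          ~~~^^^
  File "h.py", line 5, in cam
    m=vision.camera_model(n); return np.array(m["intrinsics"],float),np.array(m["rvec"],float).reshape(3),np.array(m["tvec"],float).reshape(3)
ValueError: time passes only in moves, steps and waits
```

```bash
sed -i 's/^def cam(n):/import functools\n@functools.lru_cache(None)\ndef cam(n):/' h.py
cat > fit.py <<'E'
from h import *
np.set_printoptions(precision=4,suppress=True)
gray=lambda f:cv2.cvtColor(np.load(f),cv2.COLOR_RGB2GRAY).astype(np.float32)
full=np.linspace(0,2*np.pi,90)[:-1]
E
python3 - <<'E'
from fit import *
xs=np.arange(.604,.620,.0005);ys=np.arange(-.280,-.262,.0005)
for n in("top","side"):
    G=gmag(gray(n+"0.npy"))
    for nm,cs in dict(sh36=[(.018,.137)],washer=[(.029,.112)],hub=[(.034,.109)],all=[(.0135,.142),(.018,.137),(.029,.112)]).items():
        print(n,nm,np.array(gridmax(lambda x,y:sum(edge(G,n,(x,y,z),r,full) for r,z in cs),(xs,ys))))
yaw=-.258
a=yaw+np.radians(np.linspace(-95,95,60))
for n in("top","side"):
    D=gray(n+"7.npy")-gray(n+"0.npy"); G=gmag(D)
    for z in(.177,.180,.183,.186):
        print(n,"ring z",z,np.array(gridmax(lambda x,y:edge(G,n,(x,y,z),.0195,a)+edge(G,n,(x,y,z),.0243,a),(np.arange(.60,.626,.0005),np.arange(-.285,-.255,.0005)))))
E
```

```text
top sh36 [95.3382  0.6105 -0.2725]
top washer [79.5613  0.6125 -0.271 ]
top hub [66.6543  0.6105 -0.267 ]
top all [218.3008   0.613   -0.2715]
side sh36 [117.2954   0.613   -0.2725]
side washer [95.3953  0.62   -0.28  ]
side hub [115.5516   0.607   -0.263 ]
side all [276.1949   0.6135  -0.273 ]
top ring z 0.177 [154.3966   0.6     -0.278 ]
top ring z 0.18 [154.2299   0.6     -0.2765]
top ring z 0.183 [153.8524   0.6     -0.2755]
top ring z 0.186 [152.8603   0.6     -0.2745]
side ring z 0.177 [369.1506   0.6     -0.285 ]
side ring z 0.18 [393.1404   0.602   -0.285 ]
side ring z 0.183 [396.3287   0.6025  -0.285 ]
side ring z 0.186 [395.9202   0.6005  -0.2815]
```

Run:
```python
from fit import *
for span in(60,75):
  a=-.258+np.radians(np.linspace(-span,span,60))
  for n in("top","side"):
    D=gray(n+"7.npy")-gray(n+"0.npy"); G=np.minimum(gmag(D),60)
    for z in(.177,.181,.185):
        print(span,n,z,np.array(gridmax(lambda x,y:edge(G,n,(x,y,z),.0192,a)+edge(G,n,(x,y,z),.0242,a),(np.arange(.604,.622,.0005),np.arange(-.278,-.258,.0005)))))
I=gray("top7.npy");D=I-gray("top0.npy")
# radial profiles in the top view around the estimate: mean diff vs radius
for c in((.612,-.268,.181),(.613,-.270,.181)):
  for ang in(-60,-30,0,30,60):
    t=-.258+np.radians(ang); W=np.array([np.r_[c[0]+r*np.cos(t),c[1]+r*np.sin(t),c[2]] for r in np.arange(.012,.032,.001)]); uv=proj("top",W)
    print(ang,map_coordinates(D,[uv[:,1],uv[:,0]],order=1).round().astype(int))
  print()
```

```text
60 top 0.177 [104.2558   0.606   -0.273 ]
60 top 0.181 [104.4046   0.6055  -0.272 ]
60 top 0.185 [104.5781   0.605   -0.2705]
60 side 0.177 [112.1515   0.6215  -0.278 ]
60 side 0.181 [114.0641   0.619   -0.2755]
60 side 0.185 [114.4103   0.604   -0.276 ]
75 top 0.177 [103.0505   0.6065  -0.274 ]
75 top 0.181 [103.0517   0.6055  -0.272 ]
75 top 0.185 [103.1576   0.605   -0.2705]
75 side 0.177 [112.0132   0.6215  -0.278 ]
75 side 0.181 [113.6229   0.619   -0.275 ]
75 side 0.185 [113.8513   0.6145  -0.275 ]
-60 [  1   1   2   2   1  -1  -6 -12 -21 -31 -38 -42 -40 -34 -28 -22 -16 -10
  -4  -1]
-30 [  2   2  -1  -6 -10 -17 -23 -28 -27 -27 -27 -30 -32 -33 -29 -25 -20 -15
 -11  -7]
0 [ -5 -11 -17 -19 -21 -18 -13  -9  -5  -6 -11 -18 -25 -29 -28 -25 -19 -12
  -8  -3]
30 [ -8 -14 -19 -20 -16 -10  -4  -2  -4  -8 -14 -20 -20 -20 -16 -12  -7  -2
   0   1]
60 [-12 -17 -20 -21 -21 -17 -12  -8  -6  -7  -9 -11 -12 -11  -7  -4  -1   1
   1   1]

-60 [  2   2   0  -2  -8 -14 -24 -34 -40 -42 -40 -33 -27 -21 -15  -9  -4  -1
   3   2]
-30 [ -2  -6 -11 -17 -23 -27 -28 -28 -31 -34 -35 -32 -28 -24 -19 -14 -10  -6
  -2   1]
0 [ -9 -15 -18 -20 -17 -11  -7  -5  -8 -16 -23 -28 -30 -28 -24 -17 -11  -6
  -3  -1]
30 [-12 -17 -19 -20 -17 -11  -6  -5  -5 -10 -15 -19 -21 -18 -14  -9  -4  -1
   0   0]
60 [-10 -16 -22 -26 -25 -19 -13  -8  -7  -8 -10 -14 -16 -15 -12  -7  -4  -1
   0   1]
```

The white wheel gives too little contrast. The earlier pictures with the spread ring over the black mat are much better, so I'll fit the ring relative to the tool there, since it's rigid in the grip.

```bash
cat >> fit.py <<'E'
def arcpoly(c,yaw,ri,ro,span,pitch=0):
    a=np.radians(np.linspace(-span,span,60)); L=np.r_[np.c_[ro*np.cos(a),ro*np.sin(a),0*a],np.c_[ri*np.cos(a[::-1]),ri*np.sin(a[::-1]),0*a]]
    return R.from_euler("ZY",[yaw,pitch]).apply(L)+c
E
python3 - <<'E'
from fit import *
yaw=-.258; h=np.r_[np.cos(yaw),np.sin(yaw)]
def fit(n,f,tcp,z,lo,hi,pitch=0):
    g0=tcp[:2]+.1215*h
    I=gray(f)
    def cost(p):
        c=np.r_[p[:2],z]
        uvw=proj(n,arcpoly(c,yaw,.011,.0275,0.5*(hi-lo),pitch) if 0 else R.from_euler("Z",yaw).apply(np.c_[arcpoly(np.zeros(3),np.radians((lo+hi)/2),.012,.0285,(hi-lo)/2)])+np.r_[c])
        o=np.floor(uvw.min(0)).astype(int)-3; sz=np.ceil(uvw.max(0)).astype(int)+4-o
        sub=I[o[1]:o[1]+sz[1],o[0]:o[0]+sz[0]]
        m=cover(n,[arcpoly(c,yaw,p[2],p[2]+.005,110,pitch)],sub.shape,o,sig=p[3])
        w=np.zeros(sub.shape,np.uint8); cv2.fillPoly(w,[np.round(uvw-o).astype(np.int32)],1); w=w>0
        A=np.c_[m[w],np.ones(w.sum())]; y=sub[w]; s=np.linalg.lstsq(A,y,rcond=None)[0]
        return ((A@s-y)**2).mean()/y.var()
    best=None
    for r0 in(.0185,.0195):
        s0=np.array([*g0,r0,.8]); S=np.vstack([s0]+[s0+d for d in np.diag([.003,.003,.001,.3])])
        r=minimize(cost,s0,method="Nelder-Mead",options=dict(initial_simplex=S,xatol=1e-5,fatol=1e-6,maxiter=600))
        if best is None or r.fun<best.fun: best=r
    d=best.x[:2]-tcp[:2]; print(n,f,"z",z,best.x,best.fun.round(3),"rel ahead/left mm",1000*np.array([d@h,d@[-h[1],h[0]]]))
t5=np.r_[.5211,.1370,.0216];t6=np.r_[.5230,.1364,.0814]
fit("top","top5.npy",t5,.006,-90,75); fit("side","side5.npy",t5,.006,-60,95)
for z in(.061,.065,.069): fit("top","top6.npy",t6,z,-80,70)
E
```

```text
top top5.npy z 0.006 [0.6445 0.1015 0.0191 1.0446] 0.012 rel ahead/left mm [128.383  -2.808]
side side5.npy z 0.006 [0.6447 0.1005 0.0191 0.569 ] 0.038 rel ahead/left mm [128.7873  -3.7546]
top top6.npy z 0.061 [0.646  0.1012 0.0193 1.1955] 0.009 rel ahead/left mm [127.9504  -2.6697]
top top6.npy z 0.065 [0.6454 0.1011 0.0193 1.1956] 0.009 rel ahead/left mm [127.3308  -2.8908]
top top6.npy z 0.069 [0.6447 0.1011 0.0193 1.1949] 0.009 rel ahead/left mm [126.6948  -3.0447]
```

Both cameras agree: the bore centre is about 128 mm ahead of the TCP and 3 mm to its right, fit residual about 1%. The ring is now about 4 mm beyond the spindle axis, so I'll correct that and go to just above the spindle.

>>> apply_moves:
  deltas:
    - [[0.5,-0.29,0.04],[0,0,0],-0.5]
    - [[1.5,-0.29,0.04],[0,0,0],-0.5]
    - [[2.6,-0.29,0.04],[0,0,0],-0.5]
    - [[3.26,-0.29,0.04],[0,0,0],-0.5]
    - [[3.26,-0.29,0.04],[0,0,0],-0.5]
    - [[3.26,-0.29,0.04],[0,0,0],-0.5]

```text
time: 16.6
ee_pos: [0.4893, -0.2378, 0.1668]
orientation: [-0.553, -0.441, 0.568, -0.421]
wrist_force: [-0.1, -0.0, -1.0]
width: 0.315
```

```bash
cat >> h.py <<'E'
def feel(k=4):
    # averaged wrench over k camera calls (0.05 s each), in tool axes (N, Nm)
    F=[];M=[]
    for i in range(k):
        vision.get_image("top"); p,q,o=tool(); F.append(q.inv().apply(o["wrist_force"])); M.append(q.inv().apply(o["moment"]))
    print("t",round(o["time"],2),"TCP",p.round(4),"w",round(float(o["width"]),3),"F tool",np.mean(F,0).round(2),"+-",np.std(F,0).round(2),"M",np.mean(M,0).round(3),"+-",np.std(M,0).round(3))
    y=q.apply([0,1,0]);print("axes x",q.apply([1,0,0]).round(4),"y",y.round(4))
E
python3 - <<'E'
from h import *
feel(6)
E
```

```text
t 16.9 TCP [ 0.4892 -0.2378  0.167 ] w 0.315 F tool [ 1.38  0.07 -0.08] +- [0.28 0.53 0.21] M [0.01  0.01  0.009] +- [0.029 0.029 0.019]
axes x [-0.0351  0.0093 -0.9993] y [ 0.9657 -0.257  -0.0363]
```

>>> apply_moves:
  deltas:
    - [[0,0,-0.18],[0,0,0],-0.5]
    - [[0,0,-0.18],[0,0,0],-0.5]
    - [[0.4,0.02,-0.18],[0,0,0],-0.5]
    - [[0.8,0.03,-0.18],[0,0,0],-0.5]
    - [[0.8,0.03,-0.18],[0,0,0],-0.5]

```text
time: 17.52
ee_pos: [0.4894, -0.2359, 0.1582]
orientation: [-0.552, -0.441, 0.569, -0.42]
wrist_force: [0.6, 0.1, -1.9]
width: 0.32
```

Run:
```python
from h import *
feel(5)
```

```text
t 17.77 TCP [ 0.4897 -0.236   0.1588] w 0.314 F tool [ 1.65 -0.08 -0.11] +- [0.27 0.46 0.36] M [-0.015  0.01   0.015] +- [0.031 0.027 0.017]
axes x [-0.0354  0.0094 -0.9993] y [ 0.9657 -0.257  -0.0366]
```

>>> apply_moves:
  deltas:
    - [[0.2,0.01,0],[0,0,0],-0.5]
    - [[0.4,0.015,0],[0,0,0],-0.5]
    - [[0.4,0.015,0],[0,0,0],-0.5]

```text
time: 18.15
ee_pos: [0.4895, -0.236, 0.1545]
orientation: [-0.552, -0.441, 0.568, -0.42]
wrist_force: [-0.4, 0.3, -0.8]
width: 0.312
```

Run:
```python
from h import *
feel(5)
```

```text
t 18.4 TCP [ 0.4897 -0.236   0.1548] w 0.317 F tool [ 1.48  0.01 -0.34] +- [0.54 0.29 0.17] M [-0.011  0.001  0.041] +- [0.016 0.032 0.03 ]
axes x [-0.0353  0.0094 -0.9993] y [ 0.9657 -0.257  -0.0366]
```

>>> apply_moves:
  deltas:
    - [[0.2,0.01,0],[0,0,0],-0.5]
    - [[0.4,0.015,0],[0,0,0],-0.5]
    - [[0.4,0.015,0],[0,0,0],-0.5]

```text
time: 18.77
ee_pos: [0.4895, -0.236, 0.1505]
orientation: [-0.553, -0.441, 0.569, -0.42]
wrist_force: [-0.2, -0.4, -1.0]
width: 0.319
```

Run:
```python
from h import *
feel(5)
```

```text
t 19.02 TCP [ 0.4897 -0.236   0.1508] w 0.319 F tool [0.91 0.22 0.12] +- [0.32 0.26 0.47] M [-0.001  0.011  0.02 ] +- [0.03  0.02  0.028]
axes x [-0.0354  0.0094 -0.9993] y [ 0.9657 -0.2569 -0.0366]
```

>>> apply_moves:
  deltas:
    - [[0.3,0.01,0],[0,0,0],-0.5]
    - [[0.6,0.02,0],[0,0,0],-0.5]
    - [[0.9,0.03,0],[0,0,0],-0.5]
    - [[0.9,0.03,0],[0,0,0],-0.5]

```text
time: 19.52
ee_pos: [0.4894, -0.2359, 0.1414]
orientation: [-0.552, -0.441, 0.569, -0.42]
wrist_force: [-0.2, -0.0, -1.1]
width: 0.315
```

Run:
```python
from h import *
feel(5)
```

```text
t 19.77 TCP [ 0.4897 -0.236   0.1418] w 0.313 F tool [ 1.54  0.39 -0.04] +- [0.15 0.44 0.36] M [-0.017 -0.016  0.034] +- [0.024 0.02  0.027]
axes x [-0.0353  0.0094 -0.9993] y [ 0.9657 -0.2569 -0.0365]
```

>>> apply_moves:
  deltas:
    - [[0.3,0.01,0],[0,0,0],-0.5]
    - [[0.6,0.02,0],[0,0,0],-0.5]
    - [[0.6,0.02,0],[0,0,0],-0.5]

```text
time: 20.15
ee_pos: [0.4894, -0.2359, 0.1354]
orientation: [-0.552, -0.441, 0.569, -0.42]
wrist_force: [0.6, -0.4, -1.1]
width: 0.317
```

Run:
```python
from h import *
feel(8)
np.save("side8.npy",vision.get_image("side"));np.save("top8.npy",vision.get_image("top"))
```

```text
t 20.55 TCP [ 0.4896 -0.236   0.1358] w 0.315 F tool [ 1.75 -0.21 -0.  ] +- [0.44 0.44 0.68] M [0.021 0.014 0.024] +- [0.019 0.038 0.03 ]
axes x [-0.0354  0.0094 -0.9993] y [ 0.9657 -0.2569 -0.0367]
```

>>> apply_moves:
  deltas:
    - [[0.2,0.01,0],[0,0,0],-0.5]
    - [[0.32,0.01,0],[0,0,0],-0.5]
    - [[0.32,0.01,0],[0,0,0],-0.5]

```text
time: 21.02
ee_pos: [0.4895, -0.236, 0.1324]
orientation: [-0.553, -0.441, 0.568, -0.421]
wrist_force: [0.2, -0.1, -1.5]
width: 0.318
```

Run:
```python
from h import *
feel(8)
```

```text
t 21.43 TCP [ 0.4896 -0.236   0.1325] w 0.313 F tool [ 1.37  0.15 -0.14] +- [0.36 0.24 0.28] M [-0.006  0.008  0.037] +- [0.016 0.024 0.023]
axes x [-0.0354  0.0094 -0.9993] y [ 0.9657 -0.257  -0.0366]
```

>>> apply_moves:
  deltas:
    - [[0.05,0,0],[0,0,0],-0.5]
    - [[0.1,0,0],[0,0,0],-0.5]
    - [[0.1,0,0],[0,0,0],-0.5]

```text
time: 21.8
ee_pos: [0.4895, -0.236, 0.1315]
orientation: [-0.553, -0.441, 0.568, -0.421]
wrist_force: [-0.0, 0.6, -0.8]
width: 0.314
```

Run:
```python
from h import *
feel(8)
```

```text
t 22.2 TCP [ 0.4895 -0.236   0.1315] w 0.314 F tool [ 1.28 -0.24  0.16] +- [0.35 0.46 0.38] M [ 0.007 -0.004  0.044] +- [0.024 0.033 0.028]
axes x [-0.0355  0.0094 -0.9993] y [ 0.9657 -0.2569 -0.0367]
```

>>> apply_moves:
  deltas:
    - [[0.05,0,0],[0,0,0],-0.5]
    - [[0.08,0,0],[0,0,0],-0.5]
    - [[0.08,0,0],[0,0,0],-0.5]

```text
time: 22.58
ee_pos: [0.4895, -0.236, 0.1307]
orientation: [-0.553, -0.441, 0.568, -0.421]
wrist_force: [-0.7, 0.6, 0.2]
width: 0.318
```

Run:
```python
from h import *
feel(8)
```

```text
t 22.98 TCP [ 0.4895 -0.236   0.1307] w 0.313 F tool [ 0.93 -0.47  0.12] +- [0.46 0.59 0.42] M [ 0.011 -0.007 -0.009] +- [0.023 0.039 0.053]
axes x [-0.0355  0.0094 -0.9993] y [ 0.9657 -0.2569 -0.0367]
```

>>> apply_moves:
  deltas:
    - [[0.05,0,0],[0,0,0],-0.5]
    - [[0.07,0,0],[0,0,0],-0.5]
    - [[0.07,0,0],[0,0,0],-0.5]

```text
time: 23.35
ee_pos: [0.4894, -0.236, 0.13]
orientation: [-0.553, -0.441, 0.568, -0.421]
wrist_force: [-0.5, -0.4, -1.0]
width: 0.314
```

Run:
```python
from h import *
feel(8)
```

```text
t 23.75 TCP [ 0.4895 -0.2359  0.13  ] w 0.315 F tool [ 0.83 -0.5  -0.01] +- [0.22 0.43 0.45] M [ 0.004 -0.001 -0.035] +- [0.024 0.038 0.027]
axes x [-0.0355  0.0094 -0.9993] y [ 0.9657 -0.2569 -0.0367]
```

Washer contact is felt at a TCP z of about 0.1308, with about 0.5 N upward, as predicted. Backing up about 2 mm so that the ring hangs free at the groove.

>>> apply_moves:
  deltas:
    - [[-0.1,-0.01,0],[0,0,0],-0.5]
    - [[-0.2,-0.01,0],[0,0,0],-0.5]
    - [[-0.2,-0.01,0],[0,0,0],-0.5]
    - [[-0.2,-0.01,0],[0,0,0],-0.5]

```text
time: 24.25
ee_pos: [0.4895, -0.236, 0.132]
orientation: [-0.553, -0.441, 0.568, -0.421]
wrist_force: [-0.2, 0.5, -1.6]
width: 0.32
```

Run:
```python
from h import *
feel(12)
out=[]
for n in("side","top"):
    I=vision.get_image(n); np.save(n+"9.npy",I); u,v=proj(n,[.6127,-.272,.1145])[0]; x0,y0=int(u)-26,int(v)-26
    I=I[y0:y0+52,x0:x0+52]
    out.append(cv2.resize(np.clip(255*(I/220.)**.6,0,255).astype(np.uint8),None,fx=7.6,fy=7.6,interpolation=cv2.INTER_CUBIC))
save(0,"v13",np.hstack(out))
```

```text
t 24.85 TCP [ 0.4894 -0.236   0.132 ] w 0.315 F tool [1.4  0.02 0.17] +- [0.42 0.61 0.36] M [-0.018  0.018  0.077] +- [0.023 0.03  0.026]
axes x [-0.0355  0.0094 -0.9993] y [ 0.9657 -0.2569 -0.0367]
```

View pics/v13.png

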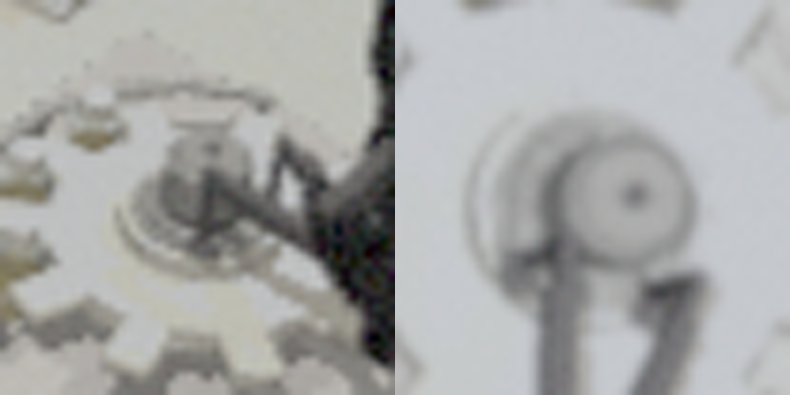

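The ring is around the spindle just above the washer. The tip plates are at (525,260) and (665,290) in the right half, either side of the spindle, with the ring's edge showing around it. The wrist force is back to the free-hanging value, so I'm handing in.

Run:
```python
from h import *
print(ctrl.job_done())
```

```text
the job is handed in; nothing more can be done
None
```

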